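Bolt the bread box

TASK

Lock the lid of the bread box, which is the longer and lower of the two wooden boxes on the worktop: slide its barrel bolt fully across, over the seam and into the keeper, then turn the bolt's handle all the way down towards you so that it lies in the notch of the case, and let go. Do not touch the other box, the short tall one.

Things in the scene. Friction and masses are not known exactly. Their poses are not given: they have to be found in the camera images.
- bolt_slide (a joint): Travel (m) of the steel barrel bolt on the bread box (fixed; light wood, 190 long, 140 deep, lid top 95 mm above the worktop; a batten along the lid, 42 wide, 18 mm thick, carries the bolt). 0 = drawn back (left, seen from the robot), starts at 0 to 0.020; 0.050 = stop, fully across (right), its end in the keeper beyond the seam. Friction 1.5 N; stays where left.
- bolt_turn (a joint): Turn (rad) of the handle about the bolt's axis: 0 = straight up, grows as it goes down towards the robot, 1.5 = stop, about level in the notch. Starts -0.3 to 0.6. Friction (0.6 N at the knob) holds it where left. A rail on the case, 17 mm in front of the axis, stops the handle at about 0.85 unless the slide is beyond 0.043; there the 8 mm stem drops into the 20 mm wide notch.
- bolt_knob (a point): Centre of the 18 mm round knob on the bread box's bolt handle, 52 mm from the bolt's axis, which is level, 129 mm above the worktop. z points outward along the handle; y along the bolt (it goes across towards -y); the handle turns down towards -x. Down, the knob is 133 mm above the worktop, in front of the batten (its edge is 21 mm from the axis), with 29 mm free below it over the lid.
- snack_box: The other wooden box, fixed, not to be touched: 150 mm long, 120 mm deep, lid top 125 mm above the worktop, with a bolt just like the other's on top (knob up to 220 mm above the worktop). Origin: centre of its underside; z up, y along its length, -x to the robot's side. The boxes swap places: either may be the left one.

How it is judged:
On the way:
1. the bolt is slid across while its handle is not yet down (value of joint bolt_slide above 0.041 m and value of joint bolt_turn below 1 rad).
At the end, for the whole second after the job is handed in: The bread box's bolt is across (slide beyond 40 of its 50 mm) and its handle lies down in the notch (turned beyond 1.1 rad of its 1.5) (value of joint bolt_slide above 0.04 m and value of joint bolt_turn above 1.1 rad); the robot touches nothing.
It fails at once if the robot touches the other box (2 N or more) (contact force between any of the arm, the fingers and snack_box above 2 N).
It also fails if it takes over 32 s, if anything falls off the work surface, if the arm or the gripper's body presses on something with over 40 N, if the wrist force passes 120 N, or if a joint passes its speed limit or range.

ROBOT

A 7-joint arm with a two-finger parallel gripper is mounted at the origin on a cart in front of the work surface, level with it; the furniture and walls round the work are solid. World frame = base frame: x ahead of the robot, y to its left, z up, the work surface at z = 0. Lengths are in m, angles in rad, forces in N, time in s.
With the tool pointing down it reaches from about 0.425 to 0.925 m from the base axis. Payload 6.8 kg.
Tool frame: the origin (TCP) lies midway between the tips of the shut fingers; the grasp point (between the pads) lies 19 mm behind it (manip.hold_point_z is the z of the grasp point in the tool frame, in m); z points along the fingers, y is the line along which they close (so a half turn about z gives the same grasp; the last joint's range is limited). The gripper opens to 88 mm and grips with 3 to 60 N. Pads are 20 mm wide; open, the fingers measure 115 mm over their backs; the gripper's body (75 mm by 178 mm) begins 61 mm behind the grasp point.
Start: joints at [1.1, 0.477, 0.022, 1.555, -0.011, 1.109, -0.083], TCP at [0.24, -0.631, 0.223] pointing down, gripper open.
Joint ranges: [-2.96, 2.96], [-0.34, 2.1], [-1.41, 1.46], [0.24, 2.44], [-1.37, 4.51], [0.17, 1.92], [-2.96, 2.96]. Speed limits (rad/s): [2.39, 2.39, 3.14, 3.14, 3.14, 3.14, 3.14].

INTERFACE

Orientations are given as a unit quaternion [w, x, y, z].
In Python, from rig import manip gives the robot as it stands.
- The arm moves only by the tool arm_command, never from a script. Its argument "deltas" is one flat list of numbers, 7 for each row, row after row: the shift along the tool's x, y, z in mm, then the turn, a rotation vector about the tool's x, y, z in degrees, then the opening, from 0 (shut) to 1 (fully open). In form: [tx, ty, tz, wx, wy, wz, gripper, tx, ty, tz, wx, wy, wz, gripper, ...]. A call has 1 to 12 rows; each row is the pose to reach, as a shift and turn from the pose commanded when the call began, along the tool's axes at that moment; what a row does not reach only later rows make up. A row lasts 1/10 s, in which the tool goes at most 50 mm and 8.59 degrees, less where a joint would pass 70% of its speed; a pose out of reach is approached as far as the arm can. A call with a gripper value outside its range is refused whole. The fingers move at their own pace and stop on an object; the grip force is fixed at half the most. Time passes only in rows, so rows that repeat a pose let the fingers close. It gives the time, the measured TCP pose, the force, the opening and the grip force at its end, in the units of the state.
- manip.observe(): the state, without advancing time (a new reading comes with each control period).
- manip.read_camera(name): name is "scene" or "top" or "wrist"; returns a dict with "color" (420x560x3 uint8, red, green, blue), "z_map" (420x560 float32, m along the optical axis (not along the pixel's ray), 0 where there is no reading), "vfov" (degrees; the focal length in pixels is half the picture's height over the tangent of half this angle, whatever the lens; pixels are square), "cx", "cy" (the principal point, pixels), "R" (3x3) and "t" (3): a world point X has camera coordinates R X + t. Camera axes: x right, y down, z forward; pixel columns grow to the right and rows downward; lengths in m; the calibration is good to about 2 mm. A picture is of the moment at which its call begins.
- manip.finish_job(): hands the job in; it is judged then, once.
The state is a dict: "clock": time; "joint_positions": joint angles; "qd": joint speeds; "joint_efforts": joint torques, N m; "tcp_pos": TCP position; "tool_rot": TCP orientation; "ft_force": force on the tool from outside, world axes, zero at the start; "moment": the same for the moment, N m; "opening": opening from 0.0 (shut) to 1.0 (fully open); "gripper_force": force on a finger pad.
Only numpy, scipy, OpenCV 4.12 (cv2) and the standard library are available. Lean on these libraries where they do the work, as an engineer would, in place of code of your own. Each camera call takes 0.05 s, during which the arm holds its last target. There are 200 camera calls.

## Working session

There is one attempt and no reset: what is moved stays moved. The work goes in short steps, Python scripts to look and compute and a tool call to move; the robot and the scene stay as the last step left them, time stands still between calls to the robot, and variables do not carry over. Pictures are saved under pics/ and viewed, at most 10 in all, crops included, and the job is handed in when it is done.

Besides the shell and the picture viewer there is one more tool, called as a command line: name --argument value ..., lists and objects as JSON in quotes. arm_command: Moves the arm, as the interface text tells. Its arguments: {"type":"object","properties":{"deltas":{"type":"array","items":{"type":"number"}}},"required":["deltas"]}

```bash
mkdir -p pics; cat > h.py <<'E'
import numpy as np, cv2
from rig import manip
def cam(n):
    c=manip.read_camera(n); np.savez(f'/tmp/{n}.npz',**c); return c
def load(n): return np.load(f'/tmp/{n}.npz')
def world(c):
    z=c['z_map']; H,W=z.shape; f=H/2/np.tan(np.radians(float(c['vfov']))/2)
    u,v=np.meshgrid(np.arange(W),np.arange(H))
    P=np.stack([(u-c['cx'])*z/f,(v-c['cy'])*z/f,z],-1)
    return (P-c['t'])@c['R']
E
python3 - <<'E'
from h import *
for n in('top','scene'):
    c=cam(n); cv2.imwrite(f'pics/{n}1.png',c['color'][:,:,::-1])
s=manip.observe(); print(s['tcp_pos'],s['tool_rot'],s['clock'],manip.hold_point_z)
E
```

```text
[ 0.23935026 -0.63058598  0.2217766 ] [-7.74346051e-04  9.83589673e-01  1.80418150e-01 -2.17049659e-04] 0.1 -0.0187
```

View pics/top1.png

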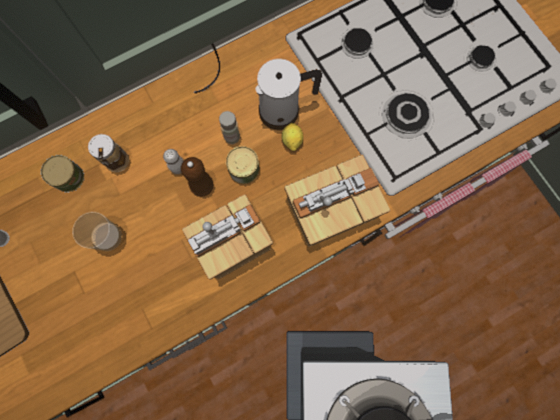

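View pics/scene1.png

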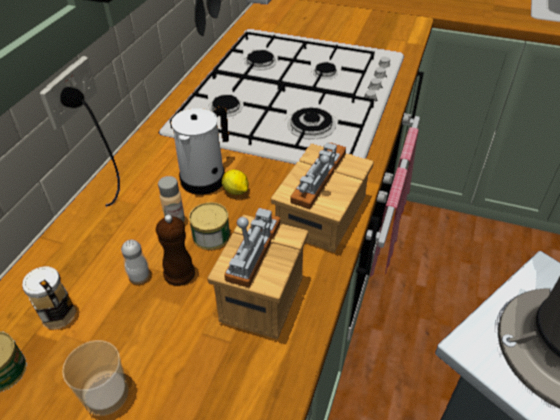

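The top view shows two boxes. The right one, around (337,200), is longer; the left one, around (228,235), is shorter. The bread box's knob is near (325,210). Next I check heights and poses.

```bash
python3 - <<'E'
from h import *
c=load('top'); P=world(c)
for n,(a,b,e,d),h in(('R',(280,150,395,250),.095),('L',(178,190,280,282),.125)):
    Q=P[b:d,a:e].reshape(-1,3); m=abs(Q[:,2]-h)<.006; T=Q[m,:2].astype(np.float32)
    r=cv2.minAreaRect(T); print(n,m.sum(),r,np.median(Q[m,2])); print(cv2.boxPoints(r).round(3).tolist())
    cv2_pts=Q[Q[:,2]>.155]; print('high',len(cv2_pts),cv2_pts.mean(0),cv2_pts[cv2_pts[:,2].argmax()])
    print(cv2_pts.round(3).tolist()[:60:3])
a=c['color'][140:260,270:400,::-1]
cv2.imwrite('pics/c1.png',cv2.resize(a,None,fx=6,fy=5*1.0,interpolation=2)) 
E
```

```text
R 3754 ((0.4977438449859619, 0.08892560005187988), (0.1401185542345047, 0.18969807028770447), 23.131845474243164) 0.09358547296565276
[[0.3959999978542328, 0.14900000393390656], [0.47099998593330383, -0.026000000536441803], [0.5989999771118164, 0.028999999165534973], [0.5249999761581421, 0.20399999618530273]]
high 112 [0.39281222 0.1577244  0.47759066] [0.2698027  0.21780301 0.95650526]
[[0.27, 0.218, 0.957], [0.27, 0.218, 0.957], [0.27, 0.218, 0.957], [0.27, 0.218, 0.957], [0.27, 0.218, 0.957], [0.27, 0.218, 0.957], [0.27, 0.218, 0.957], [0.27, 0.218, 0.957], [0.476, 0.122, 0.183], [0.481, 0.125, 0.158], [0.475, 0.122, 0.182], [0.475, 0.116, 0.181], [0.473, 0.127, 0.179], [0.472, 0.122, 0.183], [0.472, 0.116, 0.183], [0.477, 0.127, 0.156], [0.47, 0.124, 0.184], [0.47, 0.118, 0.185], [0.472, 0.112, 0.178], [0.469, 0.124, 0.182]]
L 2601 ((0.4104459285736084, 0.3203341066837311), (0.12065105885267258, 0.14980977773666382), 30.048925399780273) 0.12347712882403276
[[0.32100000977516174, 0.35499998927116394], [0.3959999978542328, 0.22499999403953552], [0.5, 0.28600001335144043], [0.42500001192092896, 0.41499999165534973]]
high 741 [0.40358816 0.32813341 0.20741202] [0.2698027  0.21780301 0.95650526]
[[0.27, 0.218, 0.957], [0.27, 0.218, 0.957], [0.27, 0.218, 0.957], [0.27, 0.218, 0.957], [0.454, 0.288, 0.167], [0.454, 0.282, 0.166], [0.451, 0.287, 0.17], [0.452, 0.282, 0.165], [0.45, 0.289, 0.169], [0.449, 0.283, 0.17], [0.27, 0.218, 0.957], [0.448, 0.293, 0.169], [0.448, 0.287, 0.167], [0.448, 0.282, 0.165], [0.446, 0.293, 0.166], [0.446, 0.287, 0.169], [0.446, 0.281, 0.168], [0.27, 0.218, 0.957], [0.444, 0.287, 0.168], [0.444, 0.281, 0.167]]
```

View pics/c1.png

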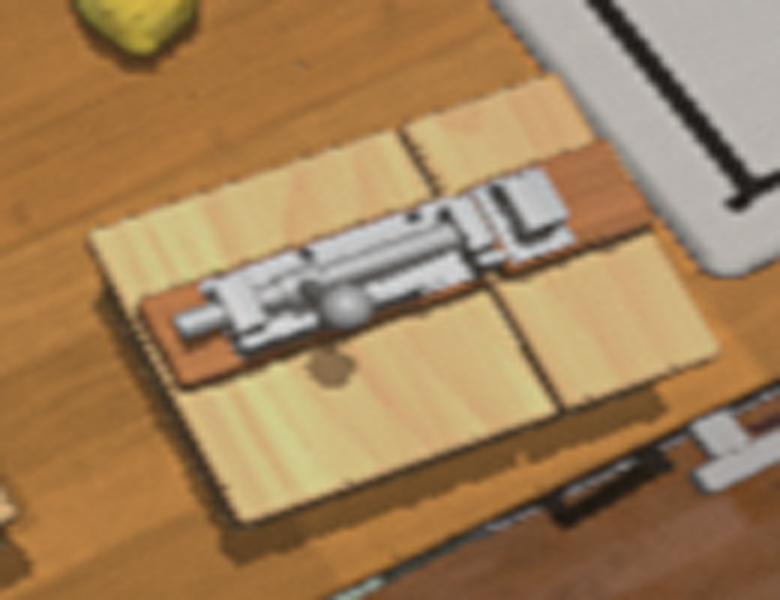

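The crop confirms that the right box is the bread box: 190×140 mm, lid at 0.094 m, seam to the right. Its knob is at about (0.472, 0.119, 0.176), so the turn is about 0.44 rad. I will swing there with a via point that keeps the radius large.

```bash
cat >> h.py <<'E'
from scipy.spatial.transform import Rotation as Ro
def delta(*targets,yaw=None):
    s=manip.observe(); q=s['tool_rot']; R=Ro.from_quat(np.r_[q[1:],q[0]])
    for p in targets: print((R.inv().apply(np.array(p)-s['tcp_pos'])*1000).round(1).tolist())
    if yaw is not None:
        y=np.radians(yaw); T=np.array([[np.cos(y),np.sin(y),0],[np.sin(y),-np.cos(y),0],[0,0,-1]])
        print('rot',(R.inv()*Ro.from_matrix(T)).as_rotvec(degrees=True).round(2))
E
python3 -c "
from h import *
delta((.50,-.35,.29),(.52,-.05,.29),(.471,.119,.27),yaw=23.1)"
```

```text
[343.3, -169.9, -68.0]
[468.4, -443.3, -67.6]
[482.6, -618.6, -47.3]
rot [-0.09  0.01 -2.31]
```

arm_command --deltas '[40,-20,-30,0,0,0,0.6,85,-42,-68,0,0,0,0.6,128,-63,-68,0,0,0,0.6,171,-85,-68,0,0,-1,0.6,214,-106,-68,0,0,-1,0.6,257,-127,-68,0,0,-2,0.6,300,-149,-68,0,0,-2.3,0.6,343,-170,-68,0,0,-2.3,0.6,362,-212,-68,0,0,-2.3,0.6,382,-254,-68,0,0,-2.3,0.6,402,-296,-68,0,0,-2.3,0.6,420,-338,-68,0,0,-2.3,0.6]'

```text
clock: 1.3
tcp_pos: [0.512, -0.164, 0.2903]
tool_rot: [-0.0, 0.98, 0.2, -0.0]
ft_force: [0.9, 0.3, 1.0]
opening: 0.598
gripper_force: 0.0
```

```bash
python3 -c "
from h import *
s=manip.observe();print(s['clock'],s['tcp_pos'],s['joint_positions'])
delta((.52,-.05,.29),(.471,.119,.27),yaw=23.1)"
```

```text
1.3 [ 0.51204363 -0.16395455  0.290339  ] [ 0.39489425  0.2035978  -0.23411054  1.78738846  0.0512084   1.15695289
 -1.02272371]
[52.0, -101.7, 0.3]
[73.3, -276.4, 20.4]
rot [-0.02  0.02  0.  ]
```

arm_command --deltas '[18,-35,0,0,0,0,0.6,35,-70,0,0,0,0,0.6,52,-105,0,0,0,0,0.6,58,-150,0,0,0,0,0.6,64,-195,0,0,0,0,0.6,70,-240,10,0,0,0,0.6,73,-276,20,0,0,0,0.6,73,-276,20,0,0,0,0.6,73,-276,20,0,0,0,0.6]'

```text
clock: 2.2
tcp_pos: [0.4708, 0.1167, 0.2703]
tool_rot: [0.0, 0.98, 0.201, -0.0]
ft_force: [-0.9, -0.6, -0.2]
opening: 0.597
gripper_force: 0.0
```

```bash
python3 - <<'E'
from h import *
for n in('wrist','scene'):
    c=cam(n); P=world(c)
    ex=np.array([.920,.393]); ey=np.array([-.393,.920]); C=np.array([.498,.089])
    d=P[...,:2]-C; bx=d@ex; by=d@ey
    m=(abs(bx)<.07)&(abs(by)<.095)&(P[...,2]>.158)&(P[...,2]<.19)
    Q=P[m]; print(n,len(Q),Q.mean(0) if len(Q) else '')
    if len(Q)>10:
        # sphere fit with r=9mm
        from scipy.optimize import least_squares
        f=lambda p:np.linalg.norm(Q-p,axis=1)-.009
        r=least_squares(f,Q.mean(0),loss='soft_l1',f_scale=.001); print(r.x,np.abs(f(r.x)).mean(), 'box',(r.x[:2]-C)@ex,(r.x[:2]-C)@ey)
    cv2.imwrite(f'pics/{n}2.png',c['color'][:,:,::-1])
s=manip.observe();print(s['clock'],s['tcp_pos'],s['joint_positions'])
E
```

```text
wrist 482 [0.47521894 0.12054758 0.17765178]
[0.47303366 0.11969957 0.17425481] 0.0013805298752753515 box -0.010904099678089802 0.03805537431531085
scene 96 [0.46979421 0.12346742 0.17682296]
[0.47200467 0.12087602 0.17503716] 0.0016868389773266714 box -0.011388426154456744 0.03954210083049894
2.3 [0.47166357 0.11515653 0.27067274] [ 0.03723713  0.14617764 -0.44561923  1.91161113  0.07108872  1.09911001
 -1.6063848 ]
```

View pics/wrist2.png

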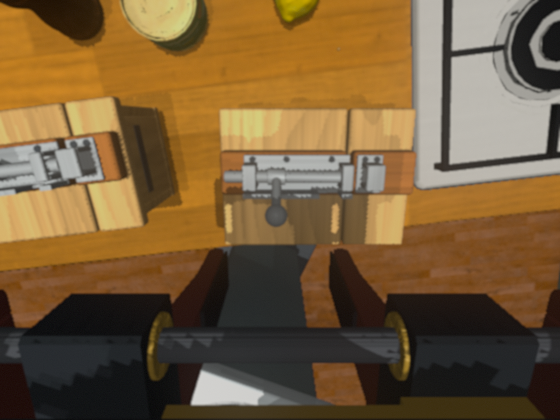

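The wrist view shows the bread box's knob at (276,214), between the fingers. The snack box is well to the left. The sphere fits give the knob at (0.4727, 0.1202, 0.1747), turn about 0.5 rad. I will descend and grip.

```bash
python3 -c "
from h import *
s=manip.observe();print(s['clock'],s['tcp_pos'])
delta((.4727,.1202,.156),yaw=23.1)"
```

```text
2.3 [0.47166357 0.11515653 0.27067274]
[2.9, -4.3, 114.7]
rot [ 0.03  0.01 -0.12]
```

arm_command --deltas '[3,-3,25,0,0,0,0.6,3,-4,50,0,0,0,0.6,3,-4,75,0,0,0,0.6,3,-4,95,0,0,0,0.6,3,-4,110,0,0,0,0.6,3,-4,115,0,0,0,0.6,3,-4,115,0,0,0,0.5,3,-4,115,0,0,0,0.4,3,-4,115,0,0,0,0.3]'

```text
clock: 3.2
tcp_pos: [0.4732, 0.1213, 0.1566]
tool_rot: [0.0, 0.98, 0.2, 0.001]
ft_force: [0.2, 1.5, -0.1]
opening: 0.37
gripper_force: 0.0
```

arm_command --deltas '[0,0,0,0,0,0,0.2,0,0,0,0,0,0,0.1,0,0,0,0,0,0,0.1,0,0,0,0,0,0,0.1]'

```text
clock: 3.6
tcp_pos: [0.4727, 0.1208, 0.1561]
tool_rot: [0.0, 0.98, 0.2, 0.0]
ft_force: [-0.0, -3.6, 4.3]
opening: 0.183
gripper_force: 30.0
```

Gripped at 16 mm opening. Next I slide along tool +y.

arm_command --deltas '[0,5,0,0,0,0,0.1,0,10,0,0,0,0,0.1,0,15,0,0,0,0,0.1,0,20,0,0,0,0,0.1,0,25,0,0,0,0,0.1,0,28,0,0,0,0,0.1,0,28,0,0,0,0,0.1]'

```text
clock: 4.3
tcp_pos: [0.4833, 0.0957, 0.1559]
tool_rot: [-0.0, 0.98, 0.2, -0.0]
ft_force: [-2.1, -1.4, 6.3]
opening: 0.186
gripper_force: 30.0
```

arm_command --deltas '[0,3,0,0,0,0,0.1,0,5,0,0,0,0,0.1,0,5,0,0,0,0,0.1]'

```text
clock: 4.6
tcp_pos: [0.4852, 0.0914, 0.1559]
tool_rot: [-0.0, 0.98, 0.2, -0.0]
ft_force: [-2.1, -0.6, 6.3]
opening: 0.185
gripper_force: 30.0
```

arm_command --deltas '[0,2,0,0,0,0,0.1,0,4,0,0,0,0,0.1,0,6,0,0,0,0,0.1,0,6,0,0,0,0,0.1]'

```text
clock: 5.0
tcp_pos: [0.4875, 0.0859, 0.1559]
tool_rot: [-0.0, 0.98, 0.2, -0.0]
ft_force: [-2.7, 0.9, 5.7]
opening: 0.185
gripper_force: 30.0
```

arm_command --deltas '[0,2,0,0,0,0,0.1,0,4,0,0,0,0,0.1,0,4,0,0,0,0,0.1]'

```text
clock: 5.3
tcp_pos: [0.4891, 0.0822, 0.1559]
tool_rot: [-0.0, 0.98, 0.2, -0.0]
ft_force: [-2.2, -0.2, 6.7]
opening: 0.185
gripper_force: 30.0
```

arm_command --deltas '[0,2,0,0,0,0,0.1,0,3,0,0,0,0,0.1,0,3,0,0,0,0,0.1]'

```text
clock: 5.6
tcp_pos: [0.4902, 0.0796, 0.1559]
tool_rot: [-0.0, 0.98, 0.2, -0.0]
ft_force: [-2.7, -0.0, 5.7]
opening: 0.188
gripper_force: 30.0
```

arm_command --deltas '[0,2,0,0,0,0,0.1,0,3,0,0,0,0,0.1,0,3,0,0,0,0,0.1]'

```text
clock: 5.9
tcp_pos: [0.4914, 0.0768, 0.1559]
tool_rot: [-0.0, 0.98, 0.2, -0.0]
ft_force: [-2.2, 0.9, 5.1]
opening: 0.186
gripper_force: 30.0
```

arm_command --deltas '[0,1,0,0,0,0,0.1,0,2,0,0,0,0,0.1,0,2,0,0,0,0,0.1]'

```text
clock: 6.2
tcp_pos: [0.4922, 0.075, 0.1559]
tool_rot: [-0.0, 0.98, 0.2, -0.0]
ft_force: [-2.0, 1.0, 5.3]
opening: 0.184
gripper_force: 30.0
```

```bash
python3 - <<'E'
from h import *
w=cam('wrist');s=cam('scene')
a=w['color'][90:330,150:450,::-1]; b=s['color'][120:260,230:410,::-1]
cv2.imwrite('pics/m3.png',np.vstack([cv2.resize(a,(400,320)),cv2.resize(b,(400,280))][:2])[:600])
E
```

```text
(no output)
```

View pics/m3.png

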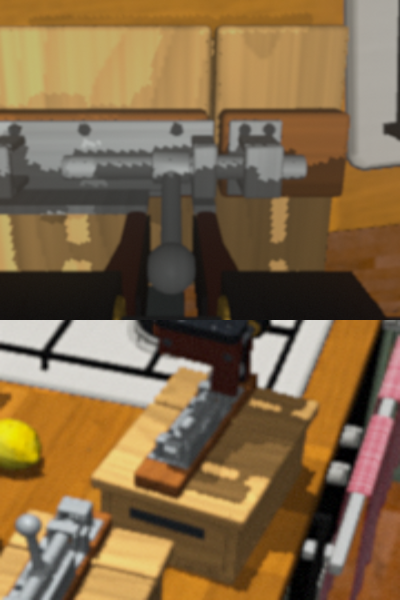

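The crops show the bolt's end through the keeper and sticking out beyond it at (300,167), with the knob at (172,268) held in the fingers. I nudge a little further to confirm the stop.

arm_command --deltas '[0,1,0,0,0,0,0.1,0,2,0,0,0,0,0.1,0,2,0,0,0,0,0.1]'

```text
clock: 6.6
tcp_pos: [0.4925, 0.0743, 0.1559]
tool_rot: [-0.001, 0.98, 0.201, -0.0]
ft_force: [-3.9, 2.8, 6.3]
opening: 0.188
gripper_force: 30.0
```

The bolt stopped short of the 2 mm commanded, so it is at the stop. Now I turn the handle down along the arc.

arm_command --deltas '[-4.6,-1,2.8,0,0,0,0.1,-8.7,-1,5.9,0,0,0,0.1,-12.5,-1,9.5,0,0,0,0.1,-15.9,-1,13.4,0,0,0,0.1,-19,-1,17.6,0,0,0,0.1,-19,-1,17.6,0,0,0,0.1]'

```text
clock: 7.2
tcp_pos: [0.4746, 0.0665, 0.1373]
tool_rot: [-0.0, 0.98, 0.2, -0.0]
ft_force: [-0.6, 4.5, -0.4]
opening: 0.181
gripper_force: 30.0
```

arm_command --deltas '[-2.5,0,4.5,0,0,0,0.1,-4.7,0,9.3,0,0,0,0.1,-6.3,0,14.2,0,0,0,0.1,-7.4,0,19.3,0,0,0,0.1,-8,0,23.5,0,0,0,0.1,-8,0,24,0,0,0,0.1,-8,0,24,0,0,0,0.1]'

```text
clock: 7.9
tcp_pos: [0.4666, 0.0629, 0.1132]
tool_rot: [-0.0, 0.98, 0.2, -0.001]
ft_force: [-3.9, 4.3, 0.5]
opening: 0.186
gripper_force: 30.0
```

```bash
python3 - <<'E'
from h import *
w=cam('wrist')
cv2.imwrite('pics/w4.png',w['color'][90:350,130:450,::-1])
E
```

```text
(no output)
```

View pics/w4.png

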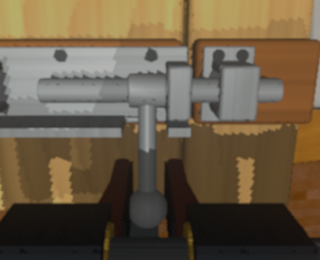

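The stem lies in the notch at (148,130) and the bolt is through the keeper. I release and retreat straight up.

arm_command --deltas '[0,0,0,0,0,0,0.3,0,0,0,0,0,0,0.4,0,0,0,0,0,0,0.5,0,0,0,0,0,0,0.5,0,0,-15,0,0,0,0.5,0,0,-40,0,0,0,0.5,0,0,-75,0,0,0,0.5,0,0,-110,0,0,0,0.5,0,0,-140,0,0,0,0.5,0,0,-150,0,0,0,0.5,0,0,-150,0,0,0,0.5]'

```text
clock: 9.05
tcp_pos: [0.4688, 0.0628, 0.2651]
tool_rot: [0.0, 0.98, 0.2, 0.001]
ft_force: [-0.0, 0.8, -0.5]
opening: 0.5
gripper_force: 0.0
```

```bash
python3 - <<'E'
from h import *
w=cam('wrist'); P=world(w)
ex=np.array([.920,.393]); ey=np.array([-.393,.920]); C=np.array([.498,.089])
d=P[...,:2]-C; bx=d@ex; by=d@ey
m=(bx>-.07)&(bx<-.02)&(abs(by)<.095)&(P[...,2]>.118)&(P[...,2]<.19)
print(m.sum(),bx[m].min(),by[m].mean(),P[m][:,2].max())
cv2.imwrite('pics/w5.png',w['color'][:,:,::-1])
E
```

```text
426 -0.04791886619824587 -0.01161968595805435 0.1499127845833702
```

View pics/w5.png

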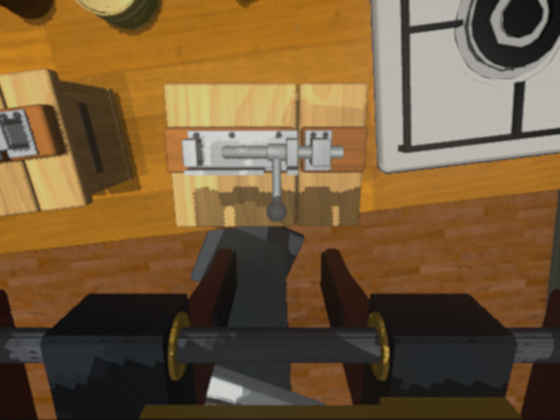

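The knob at (277,211) is low and in front. The stem is in the notch, the bolt is through the keeper at (337,152), and the gripper is clear. I hand in.

```bash
python3 -c "
from rig import manip
print(manip.finish_job())"
```

```text
the job is handed in; nothing more can be done
None
```

The bread box is locked: its bolt is slid fully across into the keeper and the handle is turned down in the notch. The gripper is clear, the snack box was not touched, and the job was handed in at about 9 s, though no verdict came back.

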